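# Lock the desk light onto its bayonet dock

## Task

Mount the white and orange light module on the black bayonet dock: lower it into the dock with its two lugs in the open spaces between the metal hooks, twist it clockwise (seen from above) so that the lugs run under the hooks, and let it drop until both lugs sit down in the locking notches. Then let go of it. Leave the black and grey speaker module, which has the same foot, standing where it is.

Things in the scene. Friction and masses are not known exactly. Their poses are not given: they have to be found in the camera images.
- light: White box body (60 x 40 mm in x, y; z 50 to 92 mm: grasp across y at z 71) with cream panels; orange top, neck (32 mm across) and round foot (48 mm across, tapered to 40 at the bottom, z 0 to 22). Two metal lugs along +x and -x, tips 52 mm from the axis, 10 wide, z 14 to 22. Loose, 0.2 kg. Origin: centre of underside, z up. A half turn makes no difference.
- speaker: Loose speaker module of the same shape and size as the light, but with black body and grey panels, neck and foot. Origin: centre of its underside. To be left alone.
- dock: Black bayonet dock fixed to the desk, 124 mm across, 56 high; origin: centre of underside, z up. Notches with orange floors on its x axis, at +x and -x, each under an aluminium hook (roof z 50 to 56 mm; x 34 to 54; at +x spanning y -25 to 22, at -x the same half a turn round), which is open to lugs coming clockwise and has an upright stop behind the notch.
- dock_track (a point): Mouth centre of the dock's 60 x 60 mm well, 34 mm over the dock's origin, level with the flat track on which lugs slide (axes as dock). Lugs go down freely with the light's x turned 50 to 125 deg anticlockwise from the dock's x; light's origin is then 20 mm above the dock's (may turn up to 6 higher). Turned along dock x (+-10 deg) they drop into the notches (30 wide): origin at 10 mm.

How it is judged:
By the outcome, as a careful person would: the job done as asked, in the order asked, and still so for the second after the job is handed in, with the robot touching nothing.
It also fails if it takes over 35 s, if anything falls off the work surface, if the arm or the gripper's body presses on something with over 40 N, if the wrist force passes 120 N, or if a joint passes its speed limit or range.

## Robot

A 6-joint arm with a two-finger parallel gripper is mounted at the origin on a cart in front of the work surface, level with it; the furniture and walls round the work are solid. World frame = base frame: x ahead of the robot, y to its left, z up, the work surface at z = 0. Lengths are in m, angles in rad, forces in N, time in s.
With the tool pointing down it reaches from about 0.225 to 0.875 m from the base axis. Payload 3.4 kg.
Tool frame: the origin (TCP) lies between the finger pads; the fingertips stand 8 mm ahead of it and the grasp point (between the pads) lies 11 mm behind it; z points along the fingers, y is the line along which they close (so a half turn about z gives the same grasp; the last joint's range is limited). The gripper opens to 85 mm and grips with 20 to 120 N. Pads are 22 mm wide; open, the fingers measure 114 mm over their backs; the gripper's body (76 mm by 85 mm) begins 54 mm behind the grasp point. The pads swing forward as they close: fully open they stand 13 mm farther back than shut.
Start: joints at [-1.447, 0.276, 1.505, -0, 1.361, -0.121], TCP at [0.139, -0.558, 0.239] pointing down, gripper open.
Joint ranges: [-2.89, 2.89], [-0.75, 2.08], [0.22, 2.7], [-1.18, 4.32], [0.11, 2.71], [-2.7, 2.7]. Speed limits (rad/s): [2.57, 2.57, 3.14, 3.14, 3.14, 3.14].

## Interface

Orientations are given as a unit quaternion [w, x, y, z].
In Python, from rig import manip gives the robot as it stands.
- The arm moves only by the tool move_arm, never from a script. Its argument "deltas" is a list that holds one entry, the list of rows, each a list of 5 numbers: the shift along the tool's x, y, z normalised to -1 to 1, where 1 is 80 cm, then the turn about the tool's z normalised to -1 to 1, where 1 is 120 degrees, then the closure, from -1 (fully open) to 1 (shut). In form: [[[tx, ty, tz, twist, grip], ...]]. A call has 1 to 12 rows; each row is the pose to reach, as a shift and turn from the pose commanded when the call began, along the tool's axes at that moment; what a row does not reach only later rows make up. A row lasts 1/10 s, in which the tool goes at most 50 mm and 8.59 degrees, less where a joint would pass 70% of its speed; a pose out of reach is approached as far as the arm can. A call with a number of a shift or a turn outside -1 to 1 is refused whole. A call with a gripper value outside its range is refused whole. The fingers move at their own pace and stop on an object; "squeeze" is the grip in N (left out, the last holds). Time passes only in rows, so rows that repeat a pose let the fingers close. It gives the time, the measured TCP pose, the force, the opening and the grip force at its end, in the units of the state.
- manip.get_state(): the state, without advancing time (a new reading comes with each control period).
- manip.get_image(name): name is "scene" or "top" or "wrist"; returns the picture (400x640x3 uint8, red, green, blue); there is no depth.
- manip.camera_params(name): a dict with "fx", "fy", "cx", "cy" (pixels), "R" (3x3) and "t" (3): a world point X has camera coordinates R X + t; the wrist camera has in their place "tool_from_camera" (4x4, takes a point from camera to tool coordinates, whose origin is the TCP and whose axes are the flange's). Camera axes: x right, y down, z forward; pixel columns grow to the right and rows downward; lengths in m; the calibration is good to about 2 mm. The wrist camera is an equidistant fisheye: a pixel r from the principal point sees the ray r / f radians off the axis. A picture is of the moment at which its call begins: read the wrist's pose just before it. camera_params takes no time and is no camera call.
- manip.sign_off(): hands the job in; it is judged then, once.
The state is a dict: "clock": time; "qpos": joint angles; "qd": joint speeds; "effort": joint torques, N m; "position": TCP position; "ee_rot": TCP orientation; "contact_force": force on the tool from outside, world axes, zero at the start; "moment": the same for the moment, N m; "width": finger opening in m; "gripper_force": force on a finger pad.
Only numpy, scipy, OpenCV 4.12 (cv2) and the standard library are available. Lean on these libraries where they do the work, as an engineer would, in place of code of your own. Each camera call takes 0.05 s, during which the arm holds its last target. There are 200 camera calls.

## Working session

There is one attempt and no reset: what is moved stays moved. The work goes in short steps, Python scripts to look and compute and a tool call to move; the robot and the scene stay as the last step left them, time stands still between calls to the robot, and variables do not carry over. Pictures are saved under pics/ and viewed, at most 10 in all, crops included, and the job is handed in when it is done.

Besides the shell and the picture viewer there is one more tool, called after "Call:" by a JSON object that holds its "name" and its "arguments", one argument or row to a line. move_arm: Moves the arm, as the interface text tells. Scaled input: -1 to 1 covers 80 cm each way for a shift and 120 degrees each way for a turn. Its arguments: {"type":"object","properties":{"deltas":{"type":"array","items":{"type":"array","items":{"type":"array","items":{"type":"number","minimum":-1,"maximum":1}}}},"squeeze":{"type":"number"}},"required":["deltas"]}

```bash
mkdir -p pics; python3 - <<'E'
from rig import manip
import cv2,numpy as np
s=manip.get_state();print({k:np.round(s[k],3) for k in('clock','position','ee_rot','width','qpos')})
a=[]
for n in("scene","top"):
    im=manip.get_image(n);cv2.imwrite(f'pics/{n}0.png',im[:,:,::-1]);p=manip.camera_params(n);print(n,{k:np.round(v,4).tolist() for k,v in p.items()})
p=manip.camera_params("wrist");print({k:np.round(v,4).tolist() for k,v in p.items()})
E
```

```text
{'clock': np.float64(0.0), 'position': array([ 0.139, -0.557,  0.238]), 'ee_rot': array([-0.001,  0.993,  0.122,  0.   ]), 'width': np.float64(0.085), 'qpos': array([-1.447,  0.277,  1.506,  0.   ,  1.361, -0.121])}
scene {'fx': 441.5683, 'fy': 441.5683, 'cx': 318.0816, 'cy': 198.6607, 'R': [[0.8754, -0.4831, -0.0175], [-0.3632, -0.6334, -0.6833], [0.3191, 0.6045, -0.7299]], 't': [-0.6066, 0.0248, 0.8947]}
top {'fx': 437.0484, 'fy': 437.0484, 'cx': 316.3478, 'cy': 205.7038, 'R': [[-0.02, -0.9998, 0.005], [-0.9924, 0.0192, -0.1216], [0.1215, -0.0074, -0.9926]], 't': [-0.2953, 0.5545, 0.8469]}
{'fx': 309.7069, 'fy': 309.7069, 'cx': 315.9467, 'cy': 201.9128, 'tool_from_camera': [[-0.0005, -0.9652, -0.2616, 0.0665], [1.0, -0.0003, -0.0008, 0.0015], [0.0007, -0.2616, 0.9652, -0.1348], [0.0, 0.0, 0.0, 1.0]]}
```

View pics/top0.png

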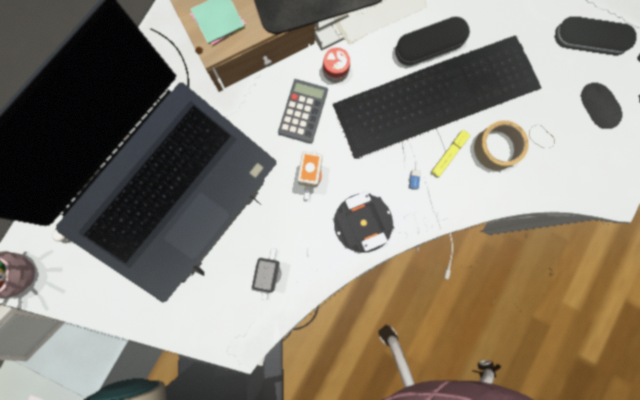

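View pics/scene0.png

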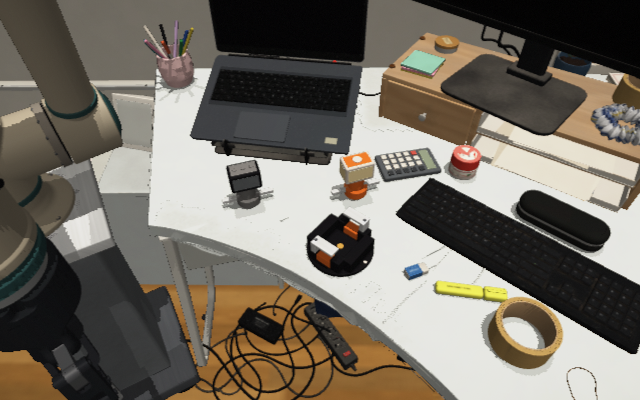

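The top view shows the light at about (310,168), the dock at (364,222) and the speaker at (266,275). The scene view shows the light at (357,175) and the dock at (340,245). I'll enlarge the light and dock area and take masks.

```bash
cat > h.py <<'E'
import cv2,numpy as np
from rig import manip
def ray(n,uv,z):
    p=manip.camera_params(n);R=np.array(p['R']);t=np.array(p['t'])
    d=R.T@np.array([(uv[0]-p['cx'])/p['fx'],(uv[1]-p['cy'])/p['fy'],1]);c=-R.T@t
    return c+d*(z-c[2])/d[2]
def blobs(im,m,amin=8):
    n,l,s,c=cv2.connectedComponentsWithStats(m.astype(np.uint8))
    return [(l==i,s[i,4],c[i]) for i in range(1,n) if s[i,4]>=amin]
E
python3 - <<'E'
from h import *
a=cv2.imread('pics/top0.png');b=cv2.imread('pics/scene0.png')
c1=cv2.resize(a[135:265,285:415],(520,520),interpolation=cv2.INTER_CUBIC)
c2=cv2.resize(b[140:280,295:385],None,fx=3.7,fy=3.7,interpolation=cv2.INTER_CUBIC)[:520]
cv2.imwrite('pics/c0.png',np.hstack([c1[:,:460],np.pad(c2,((0,520-len(c2)),(0,0),(0,0)))]))
for n,im in(('top',a),('scene',b)):
    h=cv2.cvtColor(im,cv2.COLOR_BGR2HSV);m=(h[...,0]<16)&(h[...,1]>150)&(h[...,2]>140)
    for k,ar,c in blobs(im,m):
        if 280<c[0]<400 and 130<c[1]<290:
            q=np.argwhere(k)[:,::-1].astype(np.float32);r=cv2.minAreaRect(q)
            print(n,ar,c.round(1),r,[ray(n,c,z).round(4).tolist() for z in(.092,.034)])
# black dock in top
g=a.max(2)<75
for k,ar,c in blobs(a,g,300):
    if 320<c[0]<410 and 180<c[1]<265:
        q=cv2.convexHull(np.argwhere(k)[:,::-1].astype(np.float32));e=cv2.minEnclosingCircle(q);f=cv2.fitEllipse(q);print('dock',ar,e,f,ray('top',f[0],.02),ray('top',f[0],.034))
E
```

```text
top 75 [310.6 159.1] ((310.55865478515625, 159.79656982421875), (12.70595932006836, 7.474093914031982), 4.763641834259033) [[0.6313, -0.2965, 0.092], [0.6448, -0.2963, 0.034]]
top 74 [308.1 175. ] ((308.39312744140625, 174.2827606201172), (12.62291431427002, 7.6401848793029785), 4.763641834259033) [[0.6005, -0.2912, 0.092], [0.6118, -0.2906, 0.034]]
scene 193 [356.5 159.5] ((356.5804443359375, 159.33798217773438), (10.37660026550293, 25.802526473999023), 76.60750579833984) [[0.6161, -0.2949, 0.092], [0.653, -0.2414, 0.034]]
scene 65 [358.5 191.4] ((358.4615478515625, 191.69229125976562), (4.736112594604492, 16.48868751525879), 74.74488067626953) [[0.5737, -0.3686, 0.092], [0.6063, -0.3227, 0.034]]
scene 37 [350.1 229.7] ((350.1764831542969, 229.7058868408203), (14.405879974365234, 2.400979995727539), 30.963754653930664) [[0.5144, -0.436, 0.092], [0.541, -0.3969, 0.034]]
```

View pics/c0.png

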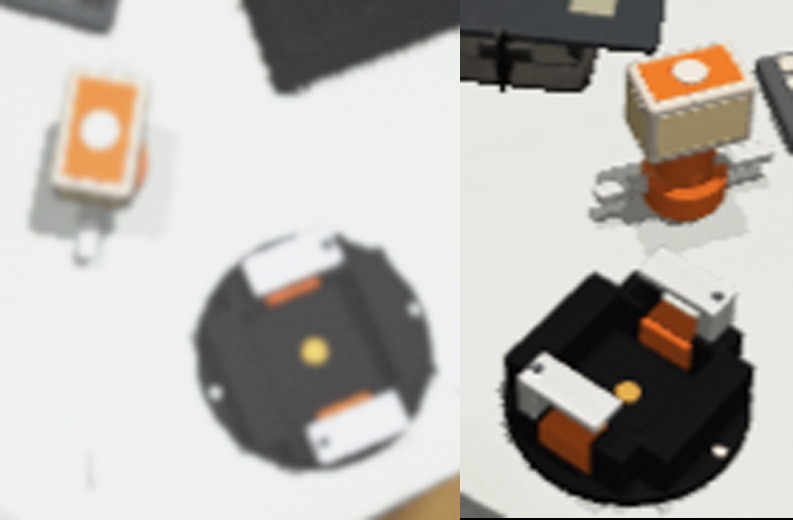

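The light's top centre comes out at about (0.616,-0.294) from both views, with yaw about -10°. The dock is near (0.51,-0.40) with yaw about +20°. I'll move above the two and use the wrist camera for finer detail.

Call:
{"name": "move_arm", "arguments": {
  "deltas": [
    [[0.06,-0.013,-0.03,0.05,-1],[0.12,-0.027,-0.06,0.1,-1],[0.18,-0.04,-0.07,0.15,-1],[0.24,-0.053,-0.07,0.2,-1],[0.3,-0.067,-0.07,0.2,-1],[0.36,-0.08,-0.07,0.2,-1],[0.42,-0.093,-0.07,0.2,-1],[0.48,-0.106,-0.07,0.2,-1],[0.54,-0.12,-0.07,0.2,-1],[0.573,-0.128,-0.07,0.2,-1],[0.573,-0.128,-0.07,0.2,-1],[0.573,-0.128,-0.07,0.2,-1]]
  ],
  "squeeze": 40
}}

```text
clock: 1.3
position: [0.5594, -0.3469, 0.2943]
ee_rot: [-0.0, 0.996, -0.086, -0.001]
contact_force: [-0.1, 0.7, -0.4]
width: 0.0852
gripper_force: 0.0
```

```bash
python3 - <<'E'
from h import *
import json
s=manip.get_state();print({k:np.round(s[k],4).tolist() for k in('clock','position','ee_rot','contact_force','qd')})
im=manip.get_image('wrist')[:,:,::-1];cv2.imwrite('pics/w1.png',im)
json.dump([list(map(float,s['position'])),list(map(float,s['ee_rot']))],open('w1.json','w'))
E
```

```text
{'clock': 1.3, 'position': [0.5594, -0.3469, 0.2943], 'ee_rot': [-0.0002, 0.9963, -0.0861, -0.001], 'contact_force': [-0.0671, 0.6838, -0.3541], 'qd': [-0.0333, -0.0154, 0.0101, -0.0062, 0.0028, -0.0004]}
```

View pics/w1.png

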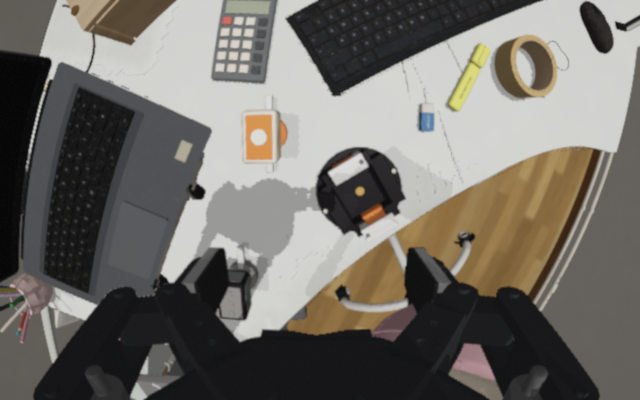

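The wrist view shows the light's top at (260,136), the dock's gold dot at (360,190), and its hooks near (348,165) and (378,222).

```bash
cat >> h.py <<'E'
from scipy.spatial.transform import Rotation as Ro
def wray(uv,z,pose):
    p=manip.camera_params('wrist');T=np.array(p['tool_from_camera'])
    v=np.array([uv[0]-p['cx'],uv[1]-p['cy']]);r=np.hypot(*v);th=r/p['fx']
    d=np.r_[v/r*np.sin(th),np.cos(th)];w,x,y,zz=pose[1];R=Ro.from_quat([x,y,zz,w]).as_matrix()
    c=R@T[:3,3]+pose[0];d=R@T[:3,:3]@d
    return c+d*(z-c[2])/d[2]
E
cat > m.py <<'E'
from h import *
import json,sys
f=sys.argv[1];im=cv2.imread(f'pics/{f}.png');pose=json.load(open(f'{f}.json'))
h=cv2.cvtColor(im,cv2.COLOR_BGR2HSV).astype(int);H,S,V=h[...,0],h[...,1],h[...,2]
W=lambda uv,z:wray(uv,z,pose)
yaw=lambda a,b:np.degrees(np.arctan2(b[1]-a[1],b[0]-a[0]))
dock=np.array(eval(sys.argv[2]));
for k,ar,c in blobs(im,(H<20)&(S>130)&(V>130),15):
    if W(c,.05)[0]>.4 and np.hypot(*(W(c,.05)[:2]-[.56,-.35]))<.15:
        q=np.argwhere(k)[:,::-1].astype(np.float32);r=cv2.boxPoints(cv2.minAreaRect(q))
        B=np.array([W(p,.092)[:2] for p in r]);i=np.argmax([np.hypot(*(B[(j+1)%4]-B[j])) for j in range(4)])
        print('orange',ar,c.round(1),'ctr92',B.mean(0).round(4),'yaw',yaw(B[i],B[(i+1)%4]).round(1),'size',[np.hypot(*(B[(j+1)%4]-B[j])).round(4) for j in(0,1)],'z10',W(c,.01)[:2].round(4))
for k,ar,c in blobs(im,(H>=10)&(H<30)&(S>90)&(V>120),4):
    if np.hypot(*(c-dock))<25: print('gold?',ar,c.round(1),[W(c,z)[:2].round(4).tolist() for z in(.005,.01,.02)])
R=float(sys.argv[3]);yy,xx=np.mgrid[:400,:640];disc=np.hypot(xx-dock[0],yy-dock[1])<R
C=[]
for k,ar,c in blobs(im,(S<60)&(V>150)&disc,60):
    q=np.argwhere(k)[:,::-1].astype(np.float32);r=cv2.boxPoints(cv2.minAreaRect(q));B=np.array([W(p,.056)[:2] for p in r])
    i=np.argmax([np.hypot(*(B[(j+1)%4]-B[j])) for j in range(4)])
    print('hook',ar,c.round(1),'ctr56',B.mean(0).round(4),'longyaw',yaw(B[i],B[(i+1)%4]).round(1),'size',[np.hypot(*(B[(j+1)%4]-B[j])).round(4) for j in(0,1)]);
g=(V<75)&disc
for z in(0.,.03):
    q=max(cv2.findContours(g.astype(np.uint8),0,2)[0],key=cv2.contourArea)
    P=np.array([W(p[0],z)[:2] for p in q],np.float32);e=cv2.minEnclosingCircle(P);print('disc',z,np.round(e[0],4),round(e[1],4))
cr=im[int(dock[1])-110:int(dock[1])+80,int(dock[0])-130:int(dock[0])+70]
cv2.imwrite(f'pics/{f}c.png',cv2.resize(cr,None,fx=3.1,fy=3.1,interpolation=cv2.INTER_CUBIC))
E
python3 m.py w1 "[360,191]" 48
```

```text
orange 766 [258.5 137. ] ctr92 [ 0.6182 -0.2934] yaw -11.6 size [np.float64(0.0267), np.float64(0.0463)] z10 [ 0.6163 -0.2782]
orange 90 [282.7 132.9] ctr92 [ 0.6172 -0.3216] yaw -10.7 size [np.float64(0.0044), np.float64(0.0241)] z10 [ 0.6154 -0.3119]
orange 213 [373.4 214.8] ctr92 [ 0.5078 -0.406 ] yaw 111.7 size [np.float64(0.0247), np.float64(0.0129)] z10 [ 0.4796 -0.4175]
gold? 68 [359.5 190.8] [[0.5168, -0.4027], [0.518, -0.4022], [0.5206, -0.4012]]
hook 1434 [368.3 199.9] ctr56 [ 0.5271 -0.3996] longyaw 79.4 size [np.float64(0.116), np.float64(0.1245)]
hook 609 [347.7 168.7] ctr56 [ 0.5599 -0.3874] longyaw 111.4 size [np.float64(0.0467), np.float64(0.0203)]
disc 0.0 [ 0.5126 -0.4041] 0.0652
disc 0.03 [ 0.5205 -0.401 ] 0.0606
```

View pics/w1c.png

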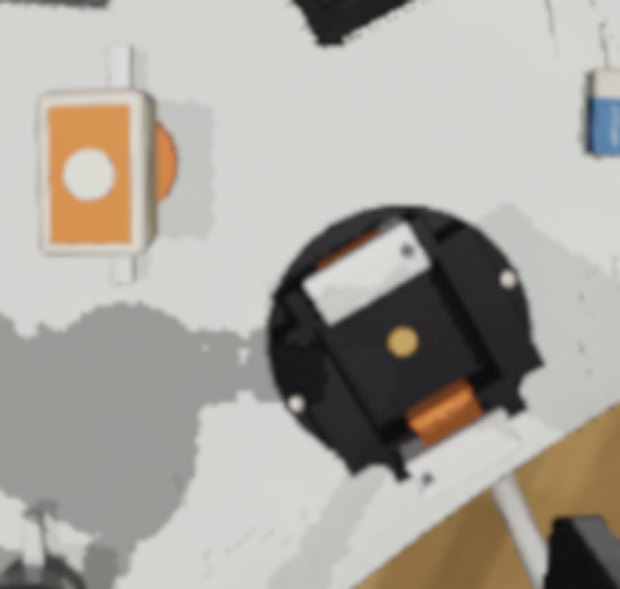

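The upper hook measures 46.7 x 20.3 mm, as expected. It puts the dock at (0.518,-0.402) with yaw 21.4°, and the gold dot agrees. The light is at (0.617,-0.294) with yaw about -10.5°. Next I move above the light.

Call:
{"name": "move_arm", "arguments": {
  "deltas": [
    [[0.02,-0.026,0.05,0.003,-1],[0.04,-0.052,0.1,0.003,-1],[0.06,-0.079,0.15,0.003,-1],[0.06,-0.079,0.181,0.003,-1],[0.06,-0.079,0.181,0.003,-1],[0.06,-0.079,0.181,0.003,-1]]
  ]
}}

```text
clock: 1.95
position: [0.6166, -0.2948, 0.1511]
ee_rot: [0.0, 0.996, -0.091, -0.0]
contact_force: [0.1, -1.0, 1.0]
width: 0.0854
gripper_force: 0.0
```

```bash
python3 - <<'E'
from h import *
import json
s=manip.get_state();P=s['position'];q=s['ee_rot'];print(s['clock'],P.round(4) if hasattr(P,'round') else P,np.round(q,4))
im=manip.get_image('wrist')[:,:,::-1];cv2.imwrite('pics/w2.png',im);pose=[np.array(P),q]
json.dump([list(map(float,P)),list(map(float,q))],open('w2.json','w'))
h=cv2.cvtColor(im,cv2.COLOR_BGR2HSV).astype(int)
for k,ar,c in blobs(im,(h[...,0]<20)&(h[...,1]>130)&(h[...,2]>130),300):
    r=cv2.minAreaRect(np.argwhere(k)[:,::-1].astype(np.float32));B=np.array([wray(p,.092,pose)[:2] for p in cv2.boxPoints(r)])
    e=np.roll(B,-1,0)-B
    print(ar,r,B.mean(0).round(4),np.hypot(*e.T).round(4),np.degrees(np.arctan2(e[:,1],e[:,0])).round(1))
print('top gold',ray('top',(363.75,222.75),.01))
E
```

```text
1.95 [ 0.6166 -0.2948  0.1511] [ 3.000e-04  9.959e-01 -9.090e-02 -1.000e-04]
2353 ((313.0, 219.5), (69.0, 44.0), 90.0) [ 0.6183 -0.2943] [0.0282 0.0483 0.0303 0.0484] [-100.5  170.6   79.6  -11.8]
812 ((561.0000610351562, 264.5000305175781), (16.54690170288086, 94.80928039550781), 26.56505012512207) [ 0.5298 -0.5096] [0.0861 0.0271 0.091  0.0287] [ -29.1 -117.4  151.7   52.8]
top gold [ 0.51422856 -0.40346523  0.01      ]
```

Call:
{"name": "move_arm", "arguments": {
  "deltas": [
    [[0.001,0,0.05,0,-1],[0.001,0,0.09,0,-1],[0.001,0,0.114,0,-1],[0.001,0,0.114,0,-1],[0.001,0,0.114,0,1],[0.001,0,0.114,0,1],[0.001,0,0.114,0,1],[0.001,0,0.114,0,1],[0.001,0,0.114,0,1],[0.001,0,0.114,0,1]]
  ]
}}

```text
clock: 3.0
position: [0.6193, -0.2944, 0.0615]
ee_rot: [0.001, 0.996, -0.09, 0.002]
contact_force: [-0.8, -0.8, 6.4]
width: 0.0399
gripper_force: 42.8
```

Call:
{"name": "move_arm", "arguments": {
  "deltas": [
    [[0,0,-0.05,0,1],[0,0,-0.1,0,1],[0,0,-0.15,0,1],[-0.01,0.02,-0.18,-0.07,1],[-0.03,0.05,-0.18,-0.14,1],[-0.05,0.08,-0.18,-0.21,1],[-0.07,0.11,-0.18,-0.28,1],[-0.09,0.14,-0.18,-0.35,1],[-0.101,0.155,-0.18,-0.42,1],[-0.101,0.155,-0.18,-0.49,1],[-0.101,0.155,-0.18,-0.56,1],[-0.101,0.155,-0.18,-0.63,1]]
  ],
  "squeeze": 60
}}

```text
clock: 4.2
position: [0.5161, -0.4011, 0.2031]
ee_rot: [-0.0, 0.841, 0.542, -0.0]
contact_force: [0.7, 0.6, -1.6]
width: 0.0394
gripper_force: 61.3
```

Call:
{"name": "move_arm", "arguments": {
  "deltas": [
    [[0,0,0,-0.07,1],[0,0,0,-0.14,1],[0,0,0,-0.21,1],[0,0,0,-0.28,1],[0,0,0,-0.29,1],[0,0,0,-0.29,1],[0,0,0,-0.29,1]]
  ]
}}

```text
clock: 4.9
position: [0.5165, -0.401, 0.2032]
ee_rot: [-0.0, 0.643, 0.766, -0.0]
contact_force: [-0.3, -0.1, -1.6]
width: 0.0395
gripper_force: 61.3
```

```bash
python3 - <<'E'
from h import *
import json
s=manip.get_state();P=s['position'];q=s['ee_rot'];print(s['clock'],np.round(P,4),'yaw',np.degrees(2*np.arctan2(q[2],q[1])),np.round(q,4),s['contact_force'],s['width'],np.round(s['qpos'],3))
ims=[]
for n in('wrist','scene'):
    ims.append(manip.get_image(n)[:,:,::-1])
cv2.imwrite('pics/w3.png',ims[0]);cv2.imwrite('pics/s3.png',ims[1])
json.dump([list(map(float,P)),list(map(float,q))],open('w3.json','w'))
cv2.imwrite('pics/v3.png',np.hstack([ims[0][:,120:520],ims[1][:,220:520]]))
E
```

```text
4.9 [ 0.5165 -0.401   0.2032] yaw 99.95735617272084 [-1.000e-04  6.431e-01  7.658e-01 -0.000e+00] [-0.26149252 -0.1039654  -1.62161069] 0.03948485399589591 [-0.766  0.414  1.383 -0.     1.344 -0.94 ]
```

View pics/v3.png

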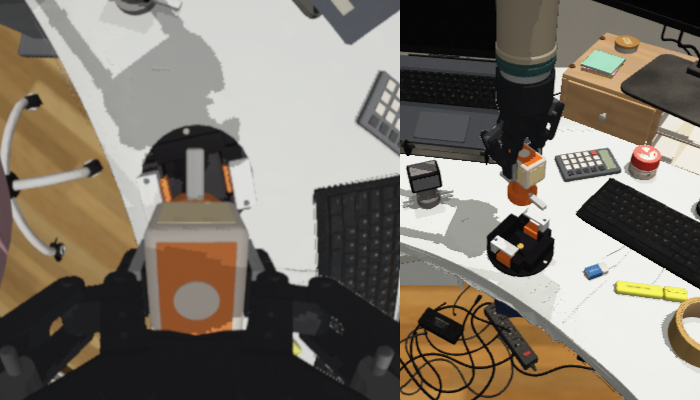

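The wrist half of the composite shows the lug at (195,175), centred between the hooks at about (150,195) and (240,185). The scene half shows the light held upright over the dock. Lowering now.

Call:
{"name": "move_arm", "arguments": {
  "deltas": [
    [[0,0.0013,0.04,0,1],[0,0.0013,0.08,0,1],[0,0.0013,0.11,0,1],[0,0.0013,0.13,0,1],[0,0.0013,0.14,0,1],[0,0.0013,0.14,0,1]]
  ]
}}

```text
clock: 5.6
position: [0.5171, -0.4005, 0.0902]
ee_rot: [-0.001, 0.643, 0.766, 0.0]
contact_force: [-0.6, 0.1, -2.6]
width: 0.0393
gripper_force: 61.4
```

Call:
{"name": "move_arm", "arguments": {
  "deltas": [
    [[0,0,0.003,0,1],[0,0,0.006,0,1],[0,0,0.009,0,1],[0,0,0.011,0,1],[0,0,0.011,0,1]]
  ]
}}

```text
clock: 6.1
position: [0.5175, -0.4009, 0.0826]
ee_rot: [0.0, 0.642, 0.766, -0.0]
contact_force: [0.3, -0.8, -2.1]
width: 0.0394
gripper_force: 61.4
```

Call:
{"name": "move_arm", "arguments": {
  "deltas": [
    [[0,0,0.001,0,1],[0,0,0.002,0,1],[0,0,0.002,0,1]]
  ]
}}

```text
clock: 6.4
position: [0.5177, -0.4012, 0.0816]
ee_rot: [0.0, 0.642, 0.766, -0.0]
contact_force: [-0.5, -0.3, 1.8]
width: 0.0392
gripper_force: 61.8
```

Call:
{"name": "move_arm", "arguments": {
  "deltas": [
    [[0,0,-0.001,0.04,1],[0,0,-0.001,0.08,1],[0,0,-0.001,0.12,1],[0,0,-0.001,0.16,1],[0,0,-0.001,0.2,1],[0,0,-0.001,0.24,1],[0,0,-0.001,0.28,1],[0,0,-0.001,0.32,1],[0,0,-0.001,0.36,1],[0,0,-0.001,0.4,1],[0,0,-0.001,0.4,1]]
  ]
}}

```text
clock: 7.5
position: [0.5176, -0.401, 0.0816]
ee_rot: [0.0, 0.899, 0.439, 0.0]
contact_force: [0.7, 0.1, -1.9]
width: 0.0396
gripper_force: 61.4
```

Call:
{"name": "move_arm", "arguments": {
  "deltas": [
    [[0,0,0,0.04,1],[0,0,0,0.08,1],[0,0,0,0.12,1],[0,0,0,0.16,1],[0,0,0,0.2,1],[0,0,0,0.23,1],[0,0,0,0.253,1],[0,0,0,0.253,1],[0,0,0,0.253,1]]
  ]
}}

```text
clock: 8.4
position: [0.5176, -0.401, 0.0815]
ee_rot: [-0.0, 0.982, 0.189, -0.0]
contact_force: [-0.1, 1.1, -2.1]
width: 0.0394
gripper_force: 61.4
```

```bash
python3 - <<'E'
from h import *
s=manip.get_state();q=s['ee_rot'];print(s['clock'],np.round(s['position'],4),'yaw',np.degrees(2*np.arctan2(q[2],q[1])),s['contact_force'],s['moment'])
E
```

```text
8.4 [ 0.5176 -0.401   0.0815] yaw 21.819989497266135 [-0.0504214   1.05487493 -2.1283521 ] [0.0111237  0.00093717 0.04595693]
```

Call:
{"name": "move_arm", "arguments": {
  "deltas": [
    [[0,0,0.003,0,1],[0,0,0.006,0,1],[0,0,0.009,0,1],[0,0,0.011,0,1],[0,0,0.012,0,1],[0,0,0.012,0,1]]
  ]
}}

```text
clock: 9.0
position: [0.5175, -0.4009, 0.0719]
ee_rot: [-0.0, 0.982, 0.188, -0.0]
contact_force: [0.3, -0.1, -1.8]
width: 0.0394
gripper_force: 61.4
```

The light dropped 10 mm with no resistance, so I lower the last fraction, open, and retreat upward.

Call:
{"name": "move_arm", "arguments": {
  "deltas": [
    [[0,0,0.001,0,1],[0,0,0.001,0,1],[0,0,0.001,0,-1],[0,0,0.001,0,-1],[0,0,0.001,0,-1],[0,0,0.001,0,-1],[0,0,0.001,0,-1],[0,0,0.001,0,-1],[0,0,-0.03,0,-1],[0,0,-0.08,0,-1],[0,0,-0.13,0,-1],[0,0,-0.18,0,-1]]
  ]
}}

```text
clock: 10.2
position: [0.5174, -0.4008, 0.2175]
ee_rot: [-0.0, 0.982, 0.188, -0.0]
contact_force: [0.5, -1.0, -0.4]
width: 0.0854
gripper_force: 0.0
```

Call:
{"name": "move_arm", "arguments": {
  "deltas": [
    [[-0.05,0,-0.03,0,-1],[-0.1,0,-0.06,0,-1],[-0.1,0,-0.06,0,-1]]
  ]
}}

```text
clock: 10.5
position: [0.4405, -0.4336, 0.2687]
ee_rot: [0.004, 0.982, 0.186, 0.0]
contact_force: [0.5, -0.9, 0.1]
width: 0.0859
gripper_force: 0.0
```

```bash
python3 - <<'E'
from h import *
s=manip.get_state();pose=[np.array(s['position']),s['ee_rot']];print(s['clock'],np.round(s['position'],3),s['width'])
I={n:manip.get_image(n)[:,:,::-1] for n in('wrist','scene','top')}
for n in I: cv2.imwrite(f'pics/{n}5.png',I[n])
im=I['wrist'];h=cv2.cvtColor(im,cv2.COLOR_BGR2HSV).astype(int)
for k,ar,c in blobs(im,(h[...,0]<20)&(h[...,1]>130)&(h[...,2]>130),100):
    r=cv2.minAreaRect(np.argwhere(k)[:,::-1].astype(np.float32));B=np.array([wray(p,.102,pose)[:2] for p in cv2.boxPoints(r)]);e=np.roll(B,-1,0)-B
    if np.hypot(*(B.mean(0)-[.518,-.402]))<.05:print(ar,c.round(0),B.mean(0).round(4),np.hypot(*e.T).round(4),np.degrees(np.arctan2(e[:,1],e[:,0])).round(1))
cv2.imwrite('pics/v5.png',np.hstack([cv2.resize(I['scene'][160:290,280:400],None,fx=3.07,fy=3.07,interpolation=2)[:399],np.ascontiguousarray(im)[:399,130:530]]))
E
```

```text
10.5 [ 0.441 -0.434  0.269] 0.08586707828953487
1045 [312. 104.] [ 0.5163 -0.4025] [0.0268 0.047  0.027  0.047 ] [ -68.7 -158.4  111.3   21.3]
```

View pics/v5.png

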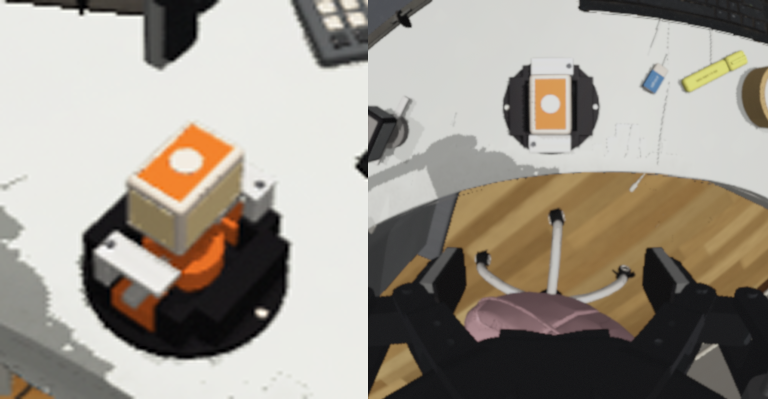

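The picture shows the light level and in line with the dock at (550,104), with yaw 21.3°. The near lug is down in its orange notch under the hook at (135,295), and the gripper is clear.

```bash
python3 -c "
from rig import manip
print(manip.sign_off())"
```

```text
the job is handed in; nothing more can be done
None
```

The light module is seated and released in the dock, in line with the dock's x axis (yaw about 21°) and lowered about 10 mm into the notches; the near lug shows in its notch in the last picture, the far one is hidden from view. The speaker was not touched, and I handed the job in at about 10.7 s on the robot's clock.

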